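Hand over the chisel that fits the mortise, handle first

ROBOT

A 6-joint arm with a two-finger parallel gripper is mounted at the origin on the work surface. World frame = base frame: x ahead of the robot, y to its left, z up, the work surface at z = 0. Lengths are in m, angles in rad, forces in N, time in s.
With the tool pointing down it reaches from about 0.3 to 1 m from the base axis. Payload 5.1 kg.
Tool frame: the origin (TCP) lies between the finger pads; the fingertips stand 25 mm ahead of it and the grasp point (between the pads) lies 6 mm ahead of it; z points along the fingers, y is the line along which they close (so a half turn about z gives the same grasp; the last joint's range is limited). The gripper opens to 95 mm and grips with 3 to 60 N. Pads are 20 mm wide; open, the fingers measure 119 mm over their backs; the gripper's body (75 mm by 180 mm) begins 59 mm behind the grasp point.
Start: joints at [1.142, 0.124, 1.65, -0, 1.367, -0.083], TCP at [0.22, 0.612, 0.24] pointing down, gripper open.
Joint ranges: [-2.61, 2.61], [-1.02, 2.33], [0.03, 2.71], [-1.35, 4.49], [0.32, 2.68], [-2.91, 2.91]. Speed limits (rad/s): [2.57, 2.57, 3.14, 3.14, 3.14, 3.14].

INTERFACE

Orientations are given as a unit quaternion [w, x, y, z].
In Python, from bench import telemetry, get_image, workorder gives the robot as it stands.
- The arm moves only by the shell command python3 -m crank 'ROWS'. ROWS is JSON, a list of rows, each an object of numbers: "ax", "ay", "az": the turn, a rotation vector about the tool's x, y, z in degrees; "tx", "ty", "tz": the shift along the tool's x, y, z in cm; "gripper": the closure in counts, from 0 (fully open) to 255 (shut). A call has 1 to 12 rows; each row is the pose to reach, as a shift and turn from the pose commanded when the call began, along the tool's axes at that moment; what a row does not reach only later rows make up. A row lasts 1/10 s, in which the tool goes at most 50 mm and 8.59 degrees, less where a joint would pass 70% of its speed; a pose out of reach is approached as far as the arm can. A call with a gripper value outside its range is refused whole. The fingers move at their own pace and stop on an object; the grip force is fixed at half the most. Time passes only in rows, so rows that repeat a pose let the fingers close. It gives the time, the measured TCP pose, the force, the opening and the grip force at its end, in the units of the state.
- telemetry.state(): the state, without advancing time (a new reading comes with each control period).
- get_image(name): name is "side" or "top"; returns a dict with "color" (400x640x3 uint8, red, green, blue), "fx", "fy", "cx", "cy" (pixels), "cam_to_world" (4x4, takes a point from camera to world coordinates). Camera axes: x right, y up, looking along -z (the intrinsics and any distortion apply to the point x, -y, -z); pixel columns grow to the right and rows downward; lengths in m; the calibration is good to about 2 mm. A picture is of the moment at which its call begins. There is no depth.
- workorder.hand_in(): hands the job in; it is judged then, once.
The state is a dict: "t": time; "q": joint angles; "qvel": joint speeds; "effort": joint torques, N m; "tcp_pos": TCP position; "ee_rot": TCP orientation; "force": force on the tool from outside, world axes, zero at the start; "moment": the same for the moment, N m; "width": finger opening in m; "gripper_force": force on a finger pad.
Only numpy, scipy, OpenCV 4.12 (cv2) and the standard library are available. Lean on these libraries where they do the work, as an engineer would, in place of code of your own. Each camera call takes 0.05 s, during which the arm holds its last target. There are 200 camera calls.

TASK

One of the three chisels in the rack has a blade as wide as the mortise in the oak rail. Draw that chisel straight up until its whole blade is out of the rack, then turn it about level with its handle pointing to me across the bench (away from the robot), and finish while still holding it there, steady and at least 20 cm above the bench top, so that I can take it. Leave the other tools in the rack and everything else on the bench where they are.

Things in the scene. Friction and masses are not known exactly. Their poses are not given: they have to be found in the camera images.
- rack: fixed wooden rack 100 (x) x 410 (y) x 135 mm high: base board, end cheeks, and a top board 44 mm deep, 14 thick, upper face 135 mm above the bench, with four slots in a row, 10 (x) x 36 mm (y), 95 mm apart. An upright tool hangs in each by its collar, blade down (which in which slot varies). Open front and back, so blades show below the board. Origin: centre of underside; z up
- chisel_narrow: loose bevel-edge chisel with an 8 mm wide blade, round ash handle 24 mm thick; 100 mm above and 92 mm below its collar. Stands in the rack. Origin: centre of the collar's underside, which rests on the rack's top board; z runs along the tool towards the handle's end; the blade's width is along y.
- chisel_middle: loose chisel, blade 18 mm wide, 4 thick, edge 92 mm below the origin; 0.1 to 0.2 kg. Steel collar 24 mm thick, then ferrule to 18 mm above the origin, then round ash handle, 27 mm thick from 52 to 90 mm above the origin, tapered both ends, end at 112 mm. Clears its slot by 3 mm each side. Centre of mass within 20 mm of the origin. Origin and axes as chisel_narrow
- chisel_wide: loose bevel-edge chisel with a 30 mm wide blade, round ash handle 31 mm thick; 124 mm above and 92 mm below its collar. Stands in the rack. Origin and axes as chisel_narrow.
- awl: loose pear-handled awl with a thin round spike, handle up to 33 mm thick; 82 mm above and 70 mm below its collar. Stands in the rack. Origin and z as the chisels.
- chisel_middle_edge (a point): the middle of the cutting edge of chisel_middle, 92 mm below its origin along its own z
- chisel_middle_butt (a point): the centre of the handle's end of chisel_middle, 112 mm above its origin along its own z
- rail: fixed oak rail 340 x 62 x 45 mm lying on the bench under an iron holdfast (at the end away from the robot, up to 106 mm high), to the left of the rack. Origin: centre of its underside; x along it.
- mortise (a point): middle of the mouth of the mortise in the rail's top face: 70 mm long (along the rail), 18 mm wide, 30 mm deep
- mallet: loose wooden joiner's mallet lying on the bench, head 70 x 125 x 85 mm, 0.3 m long; leave alone. Origin under the head.
- try_square: loose try square lying flat, stock 120 x 30 x 18 mm, blade 170 mm; leave alone. Origin under the stock.
- marking_gauge: loose wooden marking gauge, 205 mm long, 82 mm high; leave alone. Origin under the middle of its beam.
- bench_plane: loose iron bench plane, 240 mm long, 90 mm high; leave alone. Origin under its sole's centre.
- glue: loose white glue bottle, 60 mm thick, 165 mm high; leave alone. Origin under its base.
- bowl: loose small wooden bowl, 124 mm wide, 45 mm high; leave alone. Origin under its base.
- bench_middle (a point): a fixed point on the bench top 600 mm straight ahead of the robot's base axis; its axes are the world's: x points straight across the bench, away from the robot, towards the joiner who takes the chisel
Not all that is in view belongs to the job. What is shaped like the chisel_middle but purple is not meant.

How it is judged:
On the way:
1. the chisel with the mortise's width is drawn up out of the rack by the gripper, its whole blade above the top board, still upright (z of chisel_middle_edge in the frame of rack above 0.135 m and angle between chisel_middle's own z axis and vertical below 0.6 rad and contact force between the fingers and chisel_middle above 1 N), for 0.1 s.
At the end, for the whole second after the job is handed in: The 18 mm chisel is held by the fingers alone, at rest, both its ends at least 190 mm above the bench top, its axis within 25 degrees of level, the handle's end pointing within 45 degrees of straight across the bench, away from the robot; it touches neither the rack nor another tool (height (world z) of each of chisel_middle_edge, chisel_middle_butt above 0.19 m and angle between chisel_middle's own z axis and vertical between 1.13 and 2.01 rad and angle between the z axis of chisel_middle and the x axis of bench_middle, either way round below 0.79 rad and ((world x of chisel_middle_butt above 0.2 m and world x of chisel_middle_edge below 0.2 m) or (world x of chisel_middle_butt above 0.3 m and world x of chisel_middle_edge below 0.3 m) or (world x of chisel_middle_butt above 0.4 m and world x of chisel_middle_edge below 0.4 m) or (world x of chisel_middle_butt above 0.5 m and world x of chisel_middle_edge below 0.5 m) or (world x of chisel_middle_butt above 0.6 m and world x of chisel_middle_edge below 0.6 m) or (world x of chisel_middle_butt above 0.7 m and world x of chisel_middle_edge below 0.7 m) or (world x of chisel_middle_butt above 0.8 m and world x of chisel_middle_edge below 0.8 m) or (world x of chisel_middle_butt above 0.9 m and world x of chisel_middle_edge below 0.9 m) or (world x of chisel_middle_butt above 1 m and world x of chisel_middle_edge below 1 m)) and contact force between the fingers and chisel_middle above 1 N and contact force between chisel_middle and rack below 0.1 N and contact force between chisel_middle and chisel_narrow below 0.1 N and contact force between chisel_middle and chisel_wide below 0.1 N and contact force between chisel_middle and awl below 0.1 N and linear speed of chisel_middle below 0.03 m/s and angular speed of chisel_middle below 0.2 rad/s); the arm keeps its last pose, push and grip.
It fails at once if another tool of the rack is lifted or shifted by more than 25 mm (distance of any of chisel_narrow, chisel_wide, awl from where it was at the start of the episode above 0.025 m).
It fails at once if something else on the bench is shifted by more than 30 mm (distance of any of mallet, try_square, marking_gauge, bench_plane, glue, bowl from where it was at the start of the episode above 0.03 m).
It also fails if it takes over 35 s, if anything falls off the work surface, if the arm or the gripper's body presses on something with over 40 N, if the wrist force passes 120 N, or if a joint passes its speed limit or range.

## Working session

There is one attempt and no reset: what is moved stays moved. The work goes in short steps, Python scripts to look and compute and a shell command to move; the robot and the scene stay as the last step left them, time stands still between calls to the robot, and variables do not carry over. Pictures are saved under pics/ and viewed, at most 10 in all, crops included, and the job is handed in when it is done.

```bash
ls; mkdir -p pics
python3 - <<'E'
from bench import telemetry,get_image
import cv2,pickle
s=telemetry.state();print({k:s[k] for k in('t','tcp_pos','ee_rot','width','force')})
for n in('side','top'):
    d=get_image(n);pickle.dump(d,open(n+'.pkl','wb'));cv2.imwrite(f'pics/{n}0.png',d['color'][...,::-1]);print(n,d['fx'],d['fy'],d['cx'],d['cy'],d['cam_to_world'],[k for k in d])
E
```

```text
pics
{'t': 0.0, 'tcp_pos': array([0.22010772, 0.61098515, 0.23838956]), 'ee_rot': array([-2.48487541e-04,  1.72035894e-01,  9.85090148e-01, -9.94641976e-04]), 'width': 0.09491646759302208, 'force': array([0.55149887, 0.37823484, 0.50433754])}
side 452.9255045298591 452.9255045298591 324.515768380881 197.18776140692609 [[ 0.93165041  0.2135159  -0.29400421  0.10224697]
 [-0.36287335  0.50504437 -0.78310479 -1.0371729 ]
 [-0.01872015  0.83626619  0.54800403  0.86944399]
 [ 0.          0.          0.          1.        ]] ['color', 'fx', 'fy', 'cx', 'cy', 'cam_to_world']
top 454.38874197807195 454.38874197807195 323.54549539716777 202.0607297310189 [[-0.02633665  0.98147007 -0.18979693  0.1488834 ]
 [-0.9996255  -0.02726853 -0.00229965 -0.00714581]
 [-0.00743252  0.18966529  0.98182067  1.77185182]
 [ 0.          0.          0.          1.        ]] ['color', 'fx', 'fy', 'cx', 'cy', 'cam_to_world']
```

View pics/side0.png

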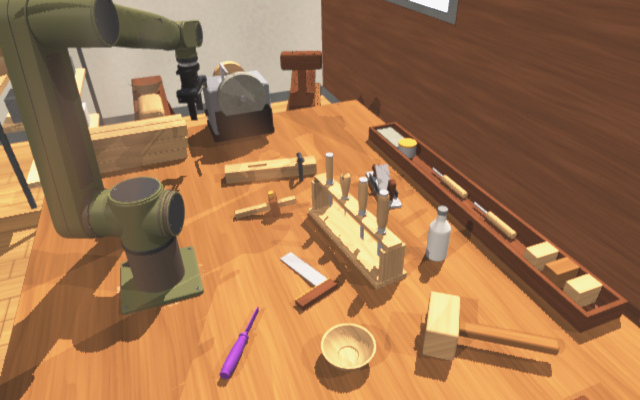

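View pics/top0.png

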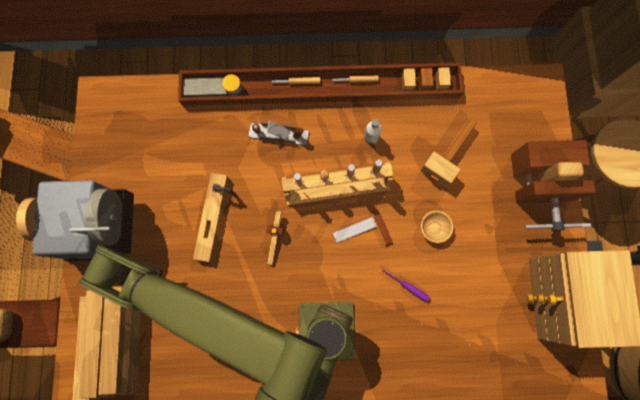

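The side view shows the candidates in the rack at (329,168), (345,185, pear-shaped, so the awl), (362,195) and (382,212). The purple chisel-like tool at (240,345) and the two chisels in the tray at (455,183) and (495,222) aren't meant. I'll take a close crop of the rack.

Run:
```python
import cv2,numpy as np
a=cv2.imread('pics/side0.png')[145:285,300:410];b=cv2.imread('pics/top0.png')[150:215,275:400]
a=cv2.resize(a,None,fx=4,fy=4,interpolation=cv2.INTER_CUBIC);b=cv2.resize(b,(350,182),interpolation=cv2.INTER_CUBIC)
c=np.zeros((560,790,3),np.uint8);c[:,:440]=a;c[:182,440:]=b;cv2.imwrite('pics/crop1.png',c)
```

```text
(no output)
```

View pics/crop1.png

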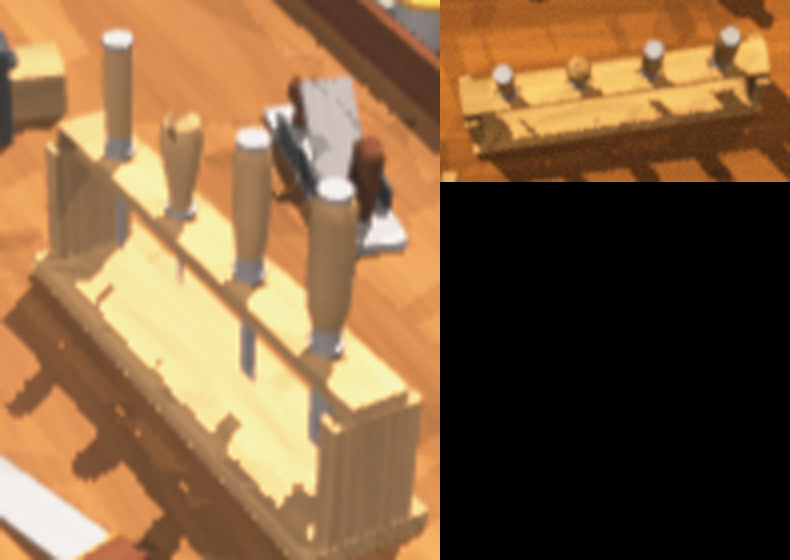

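```bash
cat > h.py <<'E'
import numpy as np,pickle
from scipy.optimize import least_squares
C={n:pickle.load(open(f'{n}.pkl','rb')) for n in('side','top')}
def proj(n,P):
    d=C[n];M=d['cam_to_world'];p=(np.asarray(P)-M[:3,3])@M[:3,:3]
    return np.array([d['cx']+d['fx']*p[...,0]/-p[...,2],d['cy']-d['fy']*p[...,1]/-p[...,2]]).T
def pose(p,i,z):
    x,y,a=p[:3];o=(1.5-i)*.095
    return np.array([x-np.sin(a)*o,y+np.cos(a)*o,z])
E
python3 - <<'E'
from h import *
col=[(329.5,183.75),(345,198.5),(362,214.5),(381.75,232.5)]
st={0:(329.5,154.5),2:(363.2,179.5),3:(384,192)};tt={0:(297.5,175.7),2:(351.4,167.1),3:(378.6,162.5)}
def res(p):
    r=[]
    for i in range(4): r+=list(proj('side',pose(p,i,.139))-col[i])
    for k,i in enumerate((0,2,3)):
        P=pose(p,i,.135+p[3+k]); r+=list(proj('side',P)-st[i])+list(proj('top',P)-tt[i])
    return np.array(r)
s=least_squares(res,[.55,.05,0,.11,.11,.11],loss='soft_l1');print(s.x.round(4),res(s.x).round(1))
for i in range(4): print(i,pose(s.x,i,0).round(4))
for k,i in enumerate((0,2,3)):
    P=pose(s.x,i,.2);M=C['side']['cam_to_world'];print(i,'px/mm*4',4*.4529/np.linalg.norm(P-M[:3,3]))
E
```

```text
[ 0.5571 -0.0604  0.1189  0.1002  0.1119  0.1248] [ 0.1 -1.9  0.1 -2.1  0.3 -1.9 -0.3 -1.8 -0.3 -0.1  1.   0.5  0.2 -0.1
  1.2  0.4 -0.1  0.   1.5  0.1]
0 [0.5402 0.0811 0.    ]
1 [ 0.5515 -0.0132  0.    ]
2 [ 0.5627 -0.1075  0.    ]
3 [ 0.574  -0.2019  0.    ]
0 px/mm*4 1.31756290530353
2 px/mm*4 1.4672723531231924
3 px/mm*4 1.5486386531788234
```

The fitted handle heights above the collars are 100, 112 and 125 mm. The 18 mm chisel is therefore the third slot from the left, side px (362,195), with its collar at about (0.563, -0.108). Slot 1 holds the narrow chisel, slot 2 the awl and slot 4 the wide chisel. I'll raise the arm and turn it a little to learn the kinematics.

```bash
cat > log.py <<'E'
from bench import telemetry
import json
s=telemetry.state();r=[list(map(float,s[k])) for k in('q','tcp_pos','ee_rot')]
open('log.jsonl','a').write(json.dumps(r)+'\n');print([[round(v,3) for v in x] for x in r],s['t'])
E
python3 log.py
python3 -m crank '[{"tz":-5},{"tz":-10},{"tz":-15},{"tz":-20},{"tz":-20},{"tz":-20}]'; python3 log.py
python3 -m crank '[{"ax":8,"ay":3},{"ax":16,"ay":6},{"ax":24,"ay":9,"ty":-5},{"ax":30,"ay":12,"ty":-8},{"ax":30,"ay":12,"ty":-8},{"ax":30,"ay":12,"ty":-8}]'; python3 log.py
```

```text
[[1.142, 0.124, 1.652, -0.0, 1.368, -0.083], [0.22, 0.611, 0.238], [-0.0, 0.172, 0.985, -0.001]] 0.1
[[1.142, 0.124, 1.652, -0.0, 1.368, -0.083], [0.22, 0.611, 0.238], [-0.0, 0.172, 0.985, -0.001]] 0.1
[[1.142, 0.124, 1.652, -0.0, 1.368, -0.083], [0.22, 0.611, 0.238], [-0.0, 0.172, 0.985, -0.001]] 0.1invalid input
invalid input
```

```bash
rm log.jsonl; python3 log.py
python3 -m crank '[{"ax":0,"ay":0,"az":0,"tx":0,"ty":0,"tz":-5,"gripper":0},{"ax":0,"ay":0,"az":0,"tx":0,"ty":0,"tz":-10,"gripper":0},{"ax":0,"ay":0,"az":0,"tx":0,"ty":0,"tz":-15,"gripper":0},{"ax":0,"ay":0,"az":0,"tx":0,"ty":0,"tz":-20,"gripper":0},{"ax":0,"ay":0,"az":0,"tx":0,"ty":0,"tz":-20,"gripper":0}]'; python3 log.py
python3 -m crank '[{"ax":8,"ay":3,"az":0,"tx":0,"ty":0,"tz":0,"gripper":0},{"ax":16,"ay":6,"az":0,"tx":0,"ty":-4,"tz":0,"gripper":0},{"ax":24,"ay":9,"az":0,"tx":0,"ty":-8,"tz":0,"gripper":0},{"ax":24,"ay":9,"az":0,"tx":0,"ty":-8,"tz":0,"gripper":0}]'; python3 log.py
```

```text
[[1.142, 0.124, 1.652, -0.0, 1.368, -0.083], [0.22, 0.611, 0.238], [-0.0, 0.172, 0.985, -0.001]] 0.1
t: 0.6
tcp_pos: [0.2209, 0.6128, 0.4499]
ee_rot: [0.002, 0.172, 0.985, 0.007]
force: [-0.7, -0.6, 1.6]
width: 0.0955
gripper_force: 0.0
[[1.142, 0.071, 1.362, 0.0, 1.694, -0.083], [0.221, 0.613, 0.45], [0.002, 0.172, 0.985, 0.007]] 0.6
t: 1.0
tcp_pos: [0.1937, 0.5351, 0.4367]
ee_rot: [-0.114, 0.169, 0.96, -0.194]
force: [0.3, 1.0, -0.7]
width: 0.0952
gripper_force: 0.0
[[1.085, 0.141, 1.352, 0.109, 2.092, -0.106], [0.194, 0.535, 0.437], [-0.114, 0.169, 0.96, -0.194]] 1.0
```

```bash
cat > kin.py <<'E'
import numpy as np,json
from scipy.spatial.transform import Rotation as R
from scipy.optimize import least_squares
def fk(q,P):
    h,L1,L2,d,Lt,a=P
    r1=R.from_euler('z',q[0]);r2=r1*R.from_euler('y',q[1]);r3=r2*R.from_euler('y',q[2])
    r=r3*R.from_euler('ZYZ',[q[3],q[4],q[5]+np.pi/2])
    return r1.apply([0,d,h])+r2.apply([0,0,L1])+r3.apply([a,0,L2])+r.apply([0,0,Lt]),r
def load():return [json.loads(l) for l in open('log.jsonl')]
def fit():
    D=load();f=lambda P:np.concatenate([fk(q,P)[0]-p for q,p,_ in D]+[(np.array(P)-P0)*.003])
    P0=np.array([.3,.45,.4,.054,.25,0]);s=least_squares(f,P0)
    return s.x
if __name__=='__main__':
    P=fit();print(P.round(4))
    for q,p,o in load():
        x,r=fk(q,P);print((x-p).round(4),(r.inv()*R.from_quat(np.roll(o,-1))).as_rotvec().round(3))
E
python3 kin.py
```

```text
[0.2238 0.4516 0.6132 0.0536 0.2671 0.0423]
[-0. -0. -0.] [-0.  0. -0.]
[-0.  0.  0.] [0. 0. 0.]
[ 0. -0.  0.] [ 0.  0. -0.]
```

```bash
cat >> kin.py <<'E'
LO=np.array([-2.61,-1.02,.03,-1.35,.32,-2.91]);HI=np.array([2.61,2.33,2.71,4.49,2.68,2.91])
def rot(beta,psi):  # tool z: azimuth psi, beta deg below level; tool y level-left, tool x down-ish
    b,p=np.radians([beta,psi]);z=np.array([np.cos(b)*np.cos(p),np.cos(b)*np.sin(p),-np.sin(b)])
    y=np.array([-np.sin(p),np.cos(p),0]);return R.from_matrix(np.c_[np.cross(y,z),y,z])
def ik(pos,r,P,seeds=None,n=30,flip=False):
    if flip:r=r*R.from_euler('z',np.pi)
    out=[];rng=np.random.default_rng(0);m=.03
    S=seeds if seeds is not None else rng.uniform(LO+m,HI-m,(n,6))
    for s in S:
        f=lambda q:np.r_[(fk(q,P)[0]-pos)*5,(fk(q,P)[1].inv()*r).as_rotvec()]
        t=least_squares(f,np.clip(s,LO+m,HI-m),bounds=(LO+m-.001,HI-m+.001),max_nfev=80)
        if np.abs(t.fun).max()<5e-3 and not any(np.abs(t.x-o).max()<.05 for o in out):out.append(t.x)
    return out
E
python3 - <<'E'
from kin import *
P=fit();g=np.array([.5627,-.1075,.2])
for flip in(0,1):
  for b in(0,20,40):
    for psi in(6.8,):
      r=rot(b,psi);print(flip,b,[q.round(2).tolist() for q in ik(g-.006*r.apply([0,0,1]),r,P,n=20,flip=flip)])
  for b in(70,90,105):
    r=rot(b,0);print('end',flip,b,[q.round(2).tolist() for q in ik(np.array([.45,-.1,.35]),r,P,n=20,flip=flip)])
E
```

```text
0 0 [[-0.61, -0.18, 2.54, 2.24, 1.02, 2.15]]
0 20 [[-0.58, -0.4, 2.5, 1.69, 0.65, 2.72]]
0 40 [[-0.5, -0.41, 2.35, 0.87, 0.62, -2.77]]
end 0 70 [[-0.42, -0.58, 2.08, 0.14, 1.32, -2.0]]
end 0 90 [[-0.34, -0.35, 1.9, 0.0, 1.59, -1.91]]
end 0 105 [[-0.29, -0.19, 1.79, -0.08, 1.79, -1.87]]
1 0 [[-0.61, -0.18, 2.54, 2.24, 1.02, -0.99]]
1 20 [[-0.58, -0.4, 2.5, 1.69, 0.65, -0.42]]
1 40 [[-0.5, -0.41, 2.35, 0.87, 0.62, 0.37]]
end 1 70 [[-0.42, -0.58, 2.08, 0.14, 1.32, 1.14]]
end 1 90 [[-0.34, -0.35, 1.9, -0.0, 1.59, 1.24]]
end 1 105 [[-0.29, -0.19, 1.79, -0.08, 1.79, 1.27]]
```

```bash
cat >> kin.py <<'E'
def rows(path,cur):  # path: list of (pos,rot); cur=(pos,rot); deltas deg, cm
    for p,r in path:
        v=np.degrees((cur[1].inv()*r).as_rotvec());t=cur[1].inv().apply(p-cur[0])*100
        print(v.round(1).tolist(),t.round(1).tolist())
def cur():
    from bench import telemetry
    s=telemetry.state();return s['tcp_pos'],R.from_quat(np.roll(s['ee_rot'],-1)),s['q']
E
python3 - <<'E'
from kin import *
P=fit();p,r,q=cur()
r1=rot(30,6.8);g=np.array([.5627,-.1075,.197]);z=r1.apply([0,0,1])
s=ik(g-.156*z,r1,P,n=20,flip=1);print(s)
b=s[0];n=20
pts=[fk(q+(b-q)*k/n,P) for k in range(0,n+1)]
for i in range(n):
    print(i+1,pts[i+1][0].round(2),round(np.degrees((pts[i][1].inv()*pts[i+1][1]).magnitude()),1))
rows(pts[1:11],(p,r))
E
```

```text
[array([-0.8653886 , -0.94298041,  2.57627378,  0.99412387,  1.03589538,
        0.26122457])]
1 [0.23 0.51 0.43] 7.5
2 [0.26 0.48 0.43] 7.6
3 [0.29 0.45 0.42] 7.8
4 [0.31 0.42 0.41] 7.9
5 [0.34 0.39 0.41] 8.0
6 [0.36 0.36 0.4 ] 8.1
7 [0.37 0.33 0.4 ] 8.2
8 [0.39 0.3  0.39] 8.4
9 [0.4  0.27 0.38] 8.5
10 [0.42 0.24 0.37] 8.6
11 [0.43 0.21 0.37] 8.6
12 [0.44 0.18 0.36] 8.7
13 [0.45 0.14 0.35] 8.8
14 [0.45 0.11 0.34] 8.9
15 [0.46 0.07 0.33] 9.0
16 [0.46 0.03 0.32] 9.0
17 [ 0.45 -0.01  0.31] 9.1
18 [ 0.45 -0.04  0.3 ] 9.1
19 [ 0.44 -0.08  0.29] 9.2
20 [ 0.43 -0.12  0.27] 9.2
[-3.8, 4.2, 5.0] [-4.2, -1.1, 0.4]
[-7.7, 8.2, 10.1] [-8.2, -2.4, 0.9]
[-11.7, 12.1, 15.5] [-11.9, -3.9, 1.5]
[-15.9, 15.8, 21.0] [-15.3, -5.5, 2.3]
[-20.2, 19.4, 26.8] [-18.6, -7.1, 3.2]
[-24.6, 22.8, 32.7] [-21.6, -8.9, 4.2]
[-29.1, 26.1, 38.8] [-24.5, -10.8, 5.3]
[-33.7, 29.1, 45.1] [-27.2, -12.7, 6.5]
[-38.5, 32.0, 51.4] [-29.8, -14.7, 7.7]
[-43.3, 34.7, 58.0] [-32.3, -16.8, 9.1]
```

```bash
python3 -m crank '[{"ax":-3.8,"ay":4.2,"az":5,"tx":-4.2,"ty":-1.1,"tz":0.4,"gripper":0},{"ax":-7.7,"ay":8.2,"az":10,"tx":-8.2,"ty":-2.4,"tz":0.9,"gripper":0},{"ax":-11.7,"ay":12,"az":15.5,"tx":-11.9,"ty":-3.9,"tz":1.5,"gripper":0},{"ax":-16,"ay":16,"az":21,"tx":-15.3,"ty":-5.5,"tz":2,"gripper":0},{"ax":-20,"ay":19.4,"az":27,"tx":-18.6,"ty":-7,"tz":2.5,"gripper":0},{"ax":-24.6,"ay":22.8,"az":32.7,"tx":-21.6,"ty":-9,"tz":3,"gripper":0},{"ax":-29,"ay":26,"az":39,"tx":-24.5,"ty":-11,"tz":3.5,"gripper":0},{"ax":-34,"ay":29,"az":45,"tx":-27,"ty":-12.7,"tz":4,"gripper":0},{"ax":-38.5,"ay":32,"az":51.4,"tx":-30,"ty":-14.7,"tz":5,"gripper":0},{"ax":-43,"ay":35,"az":58,"tx":-32,"ty":-17,"tz":6,"gripper":0},{"ax":-43,"ay":35,"az":58,"tx":-32,"ty":-17,"tz":6,"gripper":0}]'; python3 log.py; python3 kin.py
python3 - <<'E'
from kin import *
P=fit();p,r,q=cur()
g=np.array([.5627,-.1075,.197])
for b in(25,30,40):
  for d in(.006,.1,.13):
    r1=rot(b,6.8);z=r1.apply([0,0,1])
    print(b,d,[x.round(2).tolist() for x in ik(g-d*z,r1,P,n=15,flip=1)])
E
```

```text
t: 2.1
tcp_pos: [0.4234, 0.2483, 0.4043]
ee_rot: [-0.208, 0.671, 0.688, 0.181]
force: [-0.0, 1.2, 0.3]
width: 0.095
gripper_force: 0.0
[[0.122, -0.385, 1.905, 0.558, 1.592, 0.117], [0.423, 0.248, 0.404], [-0.208, 0.671, 0.688, 0.181]] 2.1
[0.2232 0.4524 0.6131 0.0536 0.2672 0.0424]
[-0. -0.  0.] [-0.  0. -0.]
[-0. -0.  0.] [0. 0. 0.]
[-0. -0.  0.] [ 0.  0. -0.]
[0. 0. 0.] [ 0.  0. -0.]
25 0.006 [[-0.56, -0.41, 2.47, 1.5, 0.61, -0.24]]
25 0.1 [[-0.76, -0.76, 2.59, 1.21, 0.84, 0.04]]
25 0.13 [[-0.84, -0.88, 2.62, 1.16, 0.95, 0.1]]
30 0.006 [[-0.54, -0.42, 2.44, 1.29, 0.59, -0.03]]
30 0.1 [[-0.72, -0.75, 2.54, 1.06, 0.83, 0.19]]
30 0.13 [[-0.79, -0.85, 2.56, 1.02, 0.94, 0.23]]
40 0.006 [[-0.5, -0.41, 2.36, 0.88, 0.61, 0.36]]
40 0.1 [[-0.63, -0.69, 2.42, 0.76, 0.85, 0.47]]
40 0.13 [[-0.68, -0.77, 2.43, 0.75, 0.94, 0.48]]
```

Run:
```python
from kin import *
P=fit();p,r,q=cur()
g=np.array([.5627,-.1075,.197]);r1=rot(30,6.8);z=r1.apply([0,0,1])
b=ik(g-.13*z,r1,P,n=15,flip=1)[0];n=11
pts=[fk(q+(b-q)*k/n,P) for k in range(1,n+1)]
print([x[0].round(2).tolist() for x in pts]);rows(pts,(p,r))
```

```text
[[0.44, 0.22, 0.39], [0.45, 0.19, 0.38], [0.46, 0.16, 0.37], [0.47, 0.13, 0.36], [0.47, 0.1, 0.35], [0.48, 0.06, 0.33], [0.48, 0.03, 0.32], [0.48, -0.01, 0.31], [0.47, -0.04, 0.29], [0.46, -0.08, 0.28], [0.45, -0.12, 0.26]]
[-4.9, 2.8, 5.1] [-2.9, 1.2, -0.5]
[-10.0, 5.4, 10.3] [-5.9, 2.3, -1.1]
[-15.2, 8.0, 15.6] [-9.1, 3.2, -1.7]
[-20.7, 10.4, 20.9] [-12.4, 4.0, -2.4]
[-26.2, 12.7, 26.2] [-15.8, 4.6, -3.2]
[-32.0, 14.9, 31.6] [-19.4, 4.9, -3.9]
[-37.8, 16.9, 37.0] [-23.1, 5.0, -4.7]
[-43.9, 18.9, 42.4] [-26.9, 4.7, -5.5]
[-50.0, 20.7, 47.8] [-30.8, 4.2, -6.2]
[-56.3, 22.4, 53.3] [-34.8, 3.2, -6.9]
[-62.7, 23.9, 58.7] [-38.9, 1.9, -7.5]
```

```bash
python3 -m crank '[{"ax":-4.9,"ay":2.8,"az":5,"tx":-2.9,"ty":1.2,"tz":-0.5,"gripper":0},{"ax":-10,"ay":5.4,"az":10.3,"tx":-5.9,"ty":2.3,"tz":-1.1,"gripper":0},{"ax":-15.2,"ay":8,"az":15.6,"tx":-9.1,"ty":3.2,"tz":-1.7,"gripper":0},{"ax":-20.7,"ay":10.4,"az":21,"tx":-12.4,"ty":4,"tz":-2.4,"gripper":0},{"ax":-26.2,"ay":12.7,"az":26.2,"tx":-15.8,"ty":4.6,"tz":-3.2,"gripper":0},{"ax":-32,"ay":15,"az":31.6,"tx":-19.4,"ty":4.9,"tz":-3.9,"gripper":0},{"ax":-37.8,"ay":17,"az":37,"tx":-23,"ty":5,"tz":-4.7,"gripper":0},{"ax":-44,"ay":19,"az":42.4,"tx":-27,"ty":4.7,"tz":-5.5,"gripper":0},{"ax":-50,"ay":20.7,"az":47.8,"tx":-30.8,"ty":4.2,"tz":-6.2,"gripper":0},{"ax":-56.3,"ay":22.4,"az":53.3,"tx":-34.8,"ty":3.2,"tz":-6.9,"gripper":0},{"ax":-62.7,"ay":24,"az":58.7,"tx":-39,"ty":2,"tz":-7.5,"gripper":0},{"ax":-62.7,"ay":24,"az":58.7,"tx":-39,"ty":2,"tz":-7.5,"gripper":0}]'; python3 log.py
cat > look.py <<'E'
import cv2,numpy as np,pickle,sys
from bench import get_image
out=[]
for n,(u,v,w,h) in (('side',(300,130,140,150)),('top',(260,140,140,120))):
    d=get_image(n);pickle.dump(d,open(n+'1.pkl','wb'));c=d['color'][v:v+h,u:u+w,::-1]
    c=cv2.resize(c,(395,int(395*h/w)),interpolation=cv2.INTER_CUBIC);o=np.zeros((430,395,3),np.uint8);o[:c.shape[0]]=c[:430];out.append(o)
cv2.imwrite(sys.argv[1],np.hstack(out))
E
python3 look.py pics/l1.png
python3 - <<'E'
from kin import *
P=fit();p,r,q=cur()
g=np.array([.5627,-.1075,.197]);r1=rot(30,6.8)*R.from_euler('z',np.pi);z=r1.apply([0,0,1])
rows([(g-d*z,r1) for d in(.13,.1,.07,.04,.006)],(p,r))
E
```

```text
t: 3.3
tcp_pos: [0.4524, -0.1189, 0.2579]
ee_rot: [-0.032, 0.865, 0.052, 0.498]
force: [0.3, 0.1, -0.6]
width: 0.0951
gripper_force: 0.0
[[-0.786, -0.844, 2.562, 1.02, 0.93, 0.229], [0.452, -0.119, 0.258], [-0.032, 0.865, 0.052, 0.498]] 3.3
[-0.5, -0.0, 0.2] [-0.2, 0.3, -0.3]
[-0.5, -0.0, 0.2] [-0.2, 0.3, 2.7]
[-0.5, -0.0, 0.2] [-0.2, 0.3, 5.7]
[-0.5, -0.0, 0.2] [-0.2, 0.4, 8.7]
[-0.5, -0.0, 0.2] [-0.2, 0.4, 12.1]
```

View pics/l1.png

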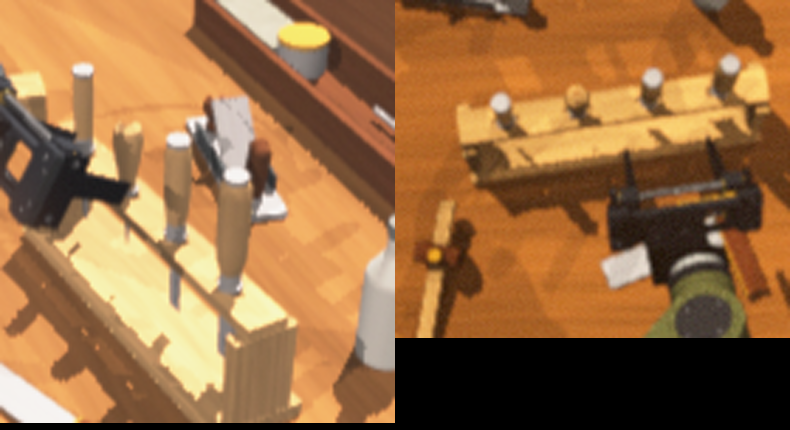

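The gripper straddles the third tool, with its fingers at top-crop px (630,150) and (715,150) and the chisel butt at (652,78). It is lined up and clears the neighbouring tools, so I'll advance and close.

```bash
python3 -m crank '[{"ax":0,"ay":0,"az":0,"tx":-0.2,"ty":0.3,"tz":2.5,"gripper":0},{"ax":0,"ay":0,"az":0,"tx":-0.2,"ty":0.3,"tz":5,"gripper":0},{"ax":0,"ay":0,"az":0,"tx":-0.2,"ty":0.4,"tz":7.5,"gripper":0},{"ax":0,"ay":0,"az":0,"tx":-0.2,"ty":0.4,"tz":10,"gripper":0},{"ax":0,"ay":0,"az":0,"tx":-0.2,"ty":0.4,"tz":12,"gripper":0},{"ax":0,"ay":0,"az":0,"tx":-0.2,"ty":0.4,"tz":12,"gripper":0},{"ax":0,"ay":0,"az":0,"tx":-0.2,"ty":0.4,"tz":12,"gripper":0}]'; python3 log.py
python3 look.py pics/l2.png
```

```text
t: 4.1
tcp_pos: [0.5576, -0.1074, 0.2014]
ee_rot: [-0.034, 0.864, 0.056, 0.499]
force: [0.1, 0.4, 0.2]
width: 0.095
gripper_force: 0.0
[[-0.549, -0.417, 2.433, 1.283, 0.605, -0.037], [0.558, -0.107, 0.201], [-0.034, 0.864, 0.056, 0.499]] 4.1
```

View pics/l2.png

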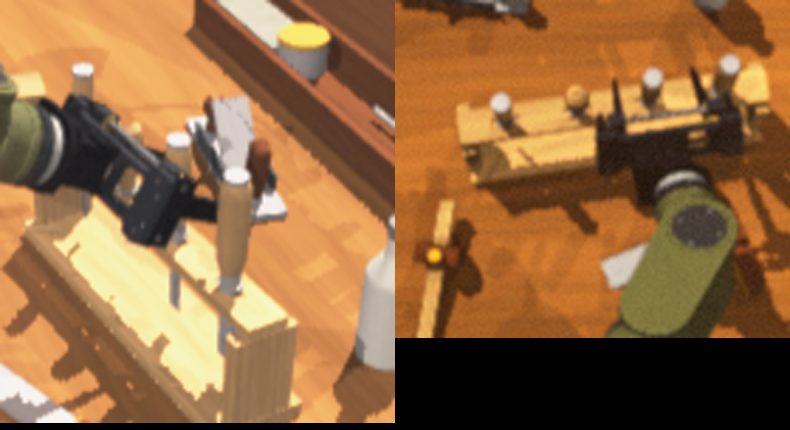

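The fingers stand on either side of the handle, with their tips at top-crop px (617,85) and (698,75) and the collar at (658,98). I'll close.

```bash
Z='x'; python3 -m crank '[{"ax":0,"ay":0,"az":0,"tx":0,"ty":0,"tz":0,"gripper":255},{"ax":0,"ay":0,"az":0,"tx":0,"ty":0,"tz":0,"gripper":255},{"ax":0,"ay":0,"az":0,"tx":0,"ty":0,"tz":0,"gripper":255},{"ax":0,"ay":0,"az":0,"tx":0,"ty":0,"tz":0,"gripper":255},{"ax":0,"ay":0,"az":0,"tx":0,"ty":0,"tz":0,"gripper":255},{"ax":0,"ay":0,"az":0,"tx":0,"ty":0,"tz":0,"gripper":255},{"ax":0,"ay":0,"az":0,"tx":0,"ty":0,"tz":0,"gripper":255},{"ax":0,"ay":0,"az":0,"tx":0,"ty":0,"tz":0,"gripper":255}]'
python3 - <<'E'
from kin import *
P=fit();p,r,q=cur()
up=[(p+[0,0,h],r) for h in(.03,.06,.1,.14,.16)]
rows(up,(p,r))
for h in(.1,.16):print([x.round(2).tolist() for x in ik(p+[0,0,h],r,P,seeds=[q])])
E
```

```text
t: 5.0
tcp_pos: [0.5566, -0.1086, 0.2005]
ee_rot: [-0.033, 0.864, 0.055, 0.499]
force: [0.2, 1.0, -0.3]
width: 0.0364
gripper_force: 0.2
[0.0, 0.0, 0.0] [2.6, -0.0, -1.5]
[0.0, 0.0, 0.0] [5.2, -0.0, -3.0]
[0.0, 0.0, 0.0] [8.7, -0.0, -5.0]
[0.0, 0.0, 0.0] [12.1, -0.0, -7.0]
[0.0, 0.0, 0.0] [13.9, -0.0, -8.0]
[[-0.55, -0.55, 2.34, 1.01, 0.7, 0.31]]
[[-0.55, -0.6, 2.27, 0.9, 0.77, 0.45]]
```

```bash
python3 -m crank '[{"ax":0,"ay":0,"az":0,"tx":0,"ty":0,"tz":0,"gripper":255},{"ax":0,"ay":0,"az":0,"tx":0,"ty":0,"tz":0,"gripper":255},{"ax":0,"ay":0,"az":0,"tx":0,"ty":0,"tz":0,"gripper":255},{"ax":0,"ay":0,"az":0,"tx":0,"ty":0,"tz":0,"gripper":255},{"ax":0,"ay":0,"az":0,"tx":0,"ty":0,"tz":0,"gripper":255},{"ax":0,"ay":0,"az":0,"tx":0,"ty":0,"tz":0,"gripper":255}]'
python3 -m crank '[{"ax":0,"ay":0,"az":0,"tx":0.9,"ty":0,"tz":-0.5,"gripper":255},{"ax":0,"ay":0,"az":0,"tx":2.2,"ty":0,"tz":-1.3,"gripper":255},{"ax":0,"ay":0,"az":0,"tx":3.9,"ty":0,"tz":-2.2,"gripper":255},{"ax":0,"ay":0,"az":0,"tx":5.6,"ty":0,"tz":-3.2,"gripper":255},{"ax":0,"ay":0,"az":0,"tx":7.3,"ty":0,"tz":-4.2,"gripper":255},{"ax":0,"ay":0,"az":0,"tx":9,"ty":0,"tz":-5.2,"gripper":255},{"ax":0,"ay":0,"az":0,"tx":10.6,"ty":0,"tz":-6.1,"gripper":255},{"ax":0,"ay":0,"az":0,"tx":12.1,"ty":0,"tz":-7,"gripper":255},{"ax":0,"ay":0,"az":0,"tx":13,"ty":0,"tz":-7.5,"gripper":255},{"ax":0,"ay":0,"az":0,"tx":13,"ty":0,"tz":-7.5,"gripper":255},{"ax":0,"ay":0,"az":0,"tx":13,"ty":0,"tz":-7.5,"gripper":255}]'; python3 log.py
sed -i "s/(300,130,140,150)/(290,80,140,150)/" look.py; python3 look.py pics/l3.png
```

```text
t: 5.6
tcp_pos: [0.5565, -0.1086, 0.2002]
ee_rot: [-0.033, 0.864, 0.055, 0.499]
force: [-0.2, 0.7, -1.2]
width: 0.027
gripper_force: 29.5
t: 6.7
tcp_pos: [0.5564, -0.1088, 0.3495]
ee_rot: [-0.033, 0.865, 0.055, 0.498]
force: [0.3, -0.1, -1.6]
width: 0.0268
gripper_force: 29.5
[[-0.552, -0.592, 2.282, 0.918, 0.757, 0.427], [0.556, -0.109, 0.349], [-0.033, 0.865, 0.055, 0.498]] 6.7
```

View pics/l3.png

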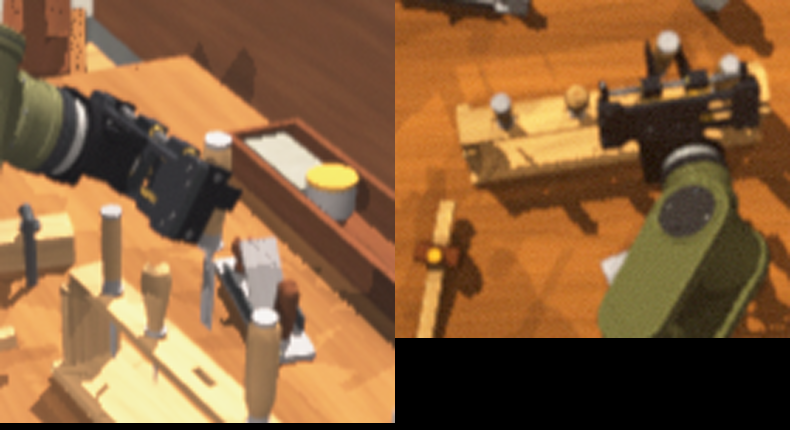

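The chisel is out and upright, with its blade edge at side-crop px (207,325), about z 0.19 and clear of the top board. Next I'll turn it level.

Run:
```python
from kin import *
P=fit();p,r,q=cur()
for b in(110,):
    r1=rot(b,4);s=ik(np.array([.5,-.1,.4]),r1,P,n=15,flip=1);print(s)
b=s[0];n=14;pts=[fk(q+(b-q)*k/n,P) for k in range(1,n+1)]
for x,R_ in pts:print(x.round(2),(x+R_.apply([-.154*np.cos(np.pi/6),0,.006+.154*.5])).round(2))
rows(pts,(p,r))
```

```text
[array([-0.24674794, -0.03973396,  1.58085305, -0.11403311,  1.93132179,
        1.23179873])]
[ 0.56 -0.09  0.35] [ 0.55 -0.09  0.19]
[ 0.56 -0.08  0.35] [ 0.54 -0.08  0.19]
[ 0.56 -0.07  0.34] [ 0.52 -0.07  0.19]
[ 0.56 -0.06  0.34] [ 0.51 -0.06  0.19]
[ 0.55 -0.06  0.34] [ 0.49 -0.06  0.2 ]
[ 0.55 -0.06  0.34] [ 0.47 -0.06  0.2 ]
[ 0.54 -0.06  0.34] [ 0.45 -0.07  0.21]
[ 0.53 -0.06  0.34] [ 0.43 -0.07  0.23]
[ 0.53 -0.07  0.35] [ 0.41 -0.08  0.24]
[ 0.52 -0.07  0.35] [ 0.39 -0.09  0.26]
[ 0.51 -0.08  0.36] [ 0.38 -0.1   0.29]
[ 0.51 -0.09  0.37] [ 0.36 -0.1   0.31]
[ 0.5  -0.09  0.39] [ 0.35 -0.11  0.34]
[ 0.5 -0.1  0.4] [ 0.35 -0.11  0.37]
[3.8, -4.4, -0.7] [0.2, -1.5, 0.5]
[7.2, -9.2, -1.2] [0.2, -2.7, 0.8]
[10.0, -14.4, -1.6] [-0.0, -3.7, 0.9]
[12.2, -19.9, -1.8] [-0.3, -4.4, 0.8]
[13.8, -25.6, -1.9] [-0.7, -4.9, 0.5]
[14.8, -31.6, -1.9] [-1.0, -5.2, 0.0]
[15.2, -37.8, -1.7] [-1.2, -5.2, -0.6]
[14.9, -44.0, -1.4] [-1.4, -5.0, -1.3]
[13.8, -50.2, -1.0] [-1.4, -4.6, -2.1]
[12.1, -56.5, -0.4] [-1.2, -4.1, -3.1]
[9.8, -62.6, 0.3] [-0.8, -3.5, -4.1]
[6.7, -68.6, 1.1] [-0.2, -2.8, -5.2]
[2.9, -74.4, 2.2] [0.6, -2.2, -6.2]
[-1.4, -79.9, 3.3] [1.7, -1.6, -7.3]
```

```bash
python3 -m crank '[{"ax":0,"ay":-4,"az":0,"tx":0.4,"ty":0,"tz":-0.5,"gripper":255},{"ax":0,"ay":-9,"az":0,"tx":0.8,"ty":0,"tz":-1,"gripper":255},{"ax":0,"ay":-14,"az":0,"tx":1.2,"ty":0,"tz":-1.5,"gripper":255},{"ax":0,"ay":-19,"az":0,"tx":1.5,"ty":0,"tz":-2,"gripper":255},{"ax":0,"ay":-24,"az":0,"tx":1.7,"ty":0,"tz":-2.6,"gripper":255},{"ax":0,"ay":-29,"az":0,"tx":1.7,"ty":0,"tz":-3.2,"gripper":255},{"ax":0,"ay":-34,"az":0,"tx":1.7,"ty":0,"tz":-3.8,"gripper":255},{"ax":0,"ay":-39,"az":0,"tx":1.7,"ty":0,"tz":-4.4,"gripper":255},{"ax":0,"ay":-44,"az":0,"tx":1.7,"ty":0,"tz":-5,"gripper":255},{"ax":0,"ay":-48,"az":0,"tx":1.7,"ty":0,"tz":-5.5,"gripper":255},{"ax":0,"ay":-51,"az":0,"tx":1.7,"ty":0,"tz":-6,"gripper":255},{"ax":0,"ay":-51,"az":0,"tx":1.7,"ty":0,"tz":-6,"gripper":255}]'; python3 log.py
python3 -m crank '[{"ax":0,"ay":-4,"az":0,"tx":0,"ty":0,"tz":-0.2,"gripper":255},{"ax":0,"ay":-9,"az":0,"tx":0,"ty":0,"tz":-0.5,"gripper":255},{"ax":0,"ay":-14,"az":0,"tx":0,"ty":0,"tz":-1,"gripper":255},{"ax":0,"ay":-19,"az":0,"tx":0,"ty":0,"tz":-1.5,"gripper":255},{"ax":0,"ay":-24,"az":0,"tx":0,"ty":0,"tz":-2,"gripper":255},{"ax":0,"ay":-28,"az":0,"tx":0,"ty":0,"tz":-2,"gripper":255},{"ax":0,"ay":-31,"az":0,"tx":0,"ty":0,"tz":-2,"gripper":255},{"ax":0,"ay":-31,"az":0,"tx":0,"ty":0,"tz":-2,"gripper":255},{"ax":0,"ay":-31,"az":0,"tx":0,"ty":0,"tz":-2,"gripper":255}]'; python3 log.py
sed -i "s/(290,80,140,150)/(250,60,160,170)/" look.py; python3 look.py pics/l4.png
```

```text
t: 8.0
tcp_pos: [0.5143, -0.1143, 0.3945]
ee_rot: [-0.007, 0.995, 0.064, 0.078]
force: [0.1, -0.3, -2.4]
width: 0.0266
gripper_force: 29.6
[[-0.359, -0.29, 1.789, 0.076, 1.506, 1.083], [0.514, -0.114, 0.394], [-0.007, 0.995, 0.064, 0.078]] 8.0
t: 8.9
tcp_pos: [0.5105, -0.115, 0.414]
ee_rot: [0.011, 0.98, 0.063, -0.19]
force: [-0.5, -0.6, -2.3]
width: 0.0266
gripper_force: 29.8
[[-0.254, 0.003, 1.521, -0.149, 1.972, 1.154], [0.511, -0.115, 0.414], [0.011, 0.98, 0.063, -0.19]] 8.9
```

View pics/l4.png

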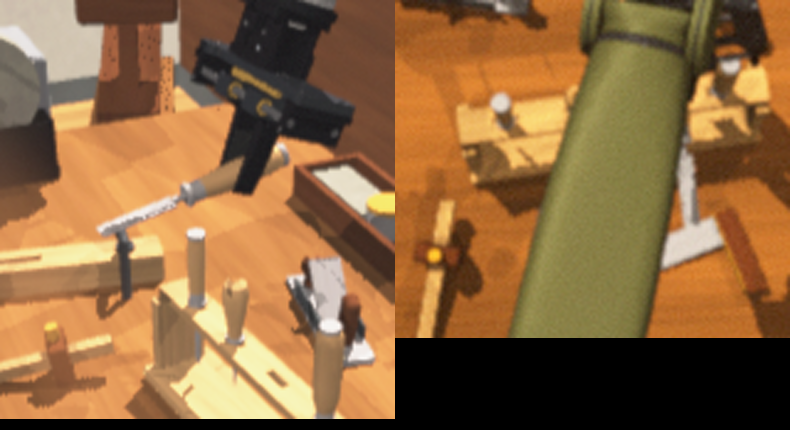

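Run:
```python
from kin import *
from h import proj
p,r,q=cur();g=p+.006*r.apply([0,0,1])
e=np.array([290.5,154]);b=np.array([364.6,120.8])
def ends(v):
    t,a,s=v;d=np.array([np.cos(t)*np.cos(a),np.cos(t)*np.sin(a),np.sin(t)]);return g+d*(s-.154),g+d*(s+.05)
f=lambda v:np.r_[proj('side',ends(v)[0])-e,proj('side',ends(v)[1])-b,(v[1]-.12)*20]
s=least_squares(f,[.1,.12,0]);print(np.degrees(s.x[:2]),s.x[2],f(s.x).round(1),ends(s.x))
```

```text
[11.61869303  6.65509128] 0.0013445014174408353 [-0.1 -0.4 -0.7 -1.3 -0.1] (array([ 0.35945988, -0.13267488,  0.37876629]), array([ 0.5579334 , -0.10951729,  0.41985138]))
```

The chisel is held with its handle away from the robot, running from edge px (290,154) to butt (365,121). That is 11.6° off level at z 0.38 to 0.42. I'll level it a bit more, settle, and check for creep.

```bash
python3 -m crank '[{"ax":0,"ay":-3,"az":0,"tx":0,"ty":0,"tz":0,"gripper":255},{"ax":0,"ay":-6,"az":0,"tx":0,"ty":0,"tz":0,"gripper":255},{"ax":0,"ay":-9,"az":0,"tx":0,"ty":0,"tz":0,"gripper":255},{"ax":0,"ay":-9,"az":0,"tx":0,"ty":0,"tz":0,"gripper":255},{"ax":0,"ay":-9,"az":0,"tx":0,"ty":0,"tz":0,"gripper":255},{"ax":0,"ay":-9,"az":0,"tx":0,"ty":0,"tz":0,"gripper":255},{"ax":0,"ay":-9,"az":0,"tx":0,"ty":0,"tz":0,"gripper":255},{"ax":0,"ay":-9,"az":0,"tx":0,"ty":0,"tz":0,"gripper":255},{"ax":0,"ay":-9,"az":0,"tx":0,"ty":0,"tz":0,"gripper":255},{"ax":0,"ay":-9,"az":0,"tx":0,"ty":0,"tz":0,"gripper":255},{"ax":0,"ay":-9,"az":0,"tx":0,"ty":0,"tz":0,"gripper":255}]'; python3 look.py pics/l5.png
```

```text
t: 10.1
tcp_pos: [0.5104, -0.115, 0.415]
ee_rot: [0.016, 0.962, 0.062, -0.267]
force: [0.2, 0.2, -1.4]
width: 0.026
gripper_force: 29.8
```

View pics/l5.png

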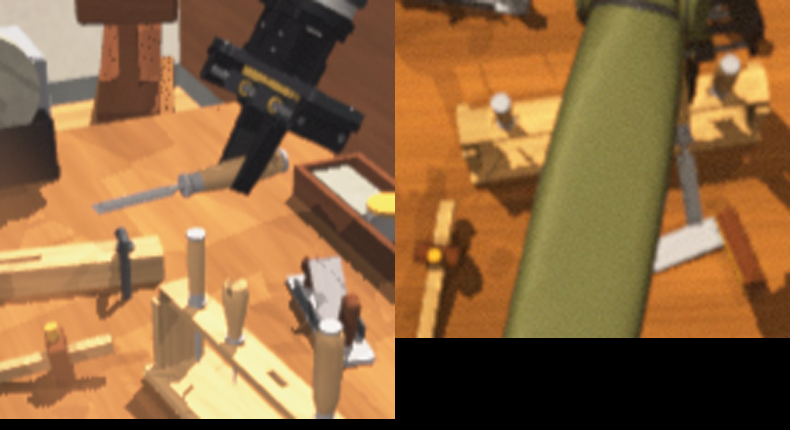

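The chisel is now nearly level, with its edge at crop px (95,208) and butt at (283,155). It has turned with the gripper without slipping, and the other three tools are still in their slots. I'll hand in.

```bash
python3 -c "
from bench import workorder
print(workorder.hand_in())"
```

```text
the job is handed in; nothing more can be done
None
```

I drew the 18 mm chisel straight up out of the rack and handed the job in at about 10 s with the gripper holding it nearly level, handle towards you, about 40 cm above the bench; the last picture showed the other tools still in their slots, but hand-in returned no verdict.

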